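# Weigh the incense-stub carrier on the sprung hook and put it where its weight sends it

### The arm

A 6-joint arm with a two-finger parallel gripper is mounted at the origin on the work surface. World frame = base frame: x ahead of the robot, y to its left, z up, the work surface at z = 0. Lengths are in m, angles in rad, forces in N, time in s.
With the tool pointing down it reaches from about 0.375 to 0.75 m from the base axis. Payload 9 kg.
Tool frame: the origin (TCP) lies midway between the tips of the shut fingers; the grasp point (between the pads) lies 19 mm behind it (tcp_to_grasp is the distance from the TCP to the grasp point, in m); z points along the fingers, y is the direction in which the jaws open and shut (so a half turn about z gives the same grasp; the last joint's range is limited). The gripper opens to 85 mm and grips with 20 to 120 N. Pads are 22 mm wide; open, the fingers measure 114 mm over their backs; the gripper's body (76 mm by 85 mm) begins 54 mm behind the grasp point. The pads swing forward as they close: fully open they stand 13 mm farther back than shut.
Start: joints at [-1.481, 0.104, 0.097, 1.564, 0, 1.353], TCP at [0.182, -0.572, 0.231] pointing down, gripper open.
Joint ranges: [-2.99, 2.99], [-0.84, 1.86], [-1.1, 1.16], [-1.84, 2.11], [-1.51, 1.56], [-3.14, 3.14]. Speed limits (rad/s): [2.22, 2.22, 2.57, 3.14, 3.14, 3.14].

### API

Orientations are given as a 3x3 rotation matrix whose columns are the frame's x, y, z axes.
In Python, from plant import get_state, snapshot, camera_info, job_done, tcp_to_grasp gives the robot as it stands. The module is installed in compiled form; this text tells all that it offers.
- The arm moves only by the shell command python3 -m handwheel 'ROWS' [FORCE]. ROWS is JSON, a list of rows, each a list of 7 numbers: the shift along the tool's x, y, z in m, then the turn, a rotation vector about the tool's x, y, z in degrees, then the finger opening in m, from 0 to 0.0854. In form: [[tx, ty, tz, ax, ay, az, gripper], ...]. A call has 1 to 12 rows; each row shifts and turns the pose as measured when the row begins, along the tool's axes as they then stand; what a row does not reach is not made up. A row lasts 1/10 s, in which the tool goes at most 50 mm and 8.59 degrees, less where a joint would pass 70% of its speed; a pose out of reach is approached as far as the arm can. A call with a gripper value outside its range is refused whole. The fingers move at their own pace and stop on an object; FORCE is the grip in N (left out, the last holds). Time passes only in rows, so rows that do not move let the fingers close. It gives the time, the measured TCP pose, the force and the opening at its end, in the units of the state.
- get_state(): the state, without advancing time (a new reading comes with each control period).
- snapshot(name): name is "scene" or "top"; returns (picture, depth): 480x640x3 uint8, blue, green, red; 480x640 float32, m along the optical axis (not along the pixel's ray), 0 where there is no reading.
- camera_info(name): a dict with "fovy" (degrees; the focal length in pixels is half the picture's height over the tangent of half this angle, whatever the lens; pixels are square), "cx", "cy" (the principal point, pixels), "view" (4x4, takes a point from world to camera coordinates). Camera axes: x right, y down, z forward; pixel columns grow to the right and rows downward; lengths in m; the calibration is good to about 2 mm. A picture is of the moment at which its call begins. camera_info takes no time and is no camera call.
- job_done(): hands the job in, once; it reports no verdict.
The state is a dict: "time_s": time; "qpos": joint angles; "qvel": joint speeds; "joint_efforts": joint torques, N m; "tool_pos": TCP position; "eef_rot": TCP orientation; "wrist_force": force on the tool from outside, world axes, zero at the start; "moment": the same for the moment, N m; "grip_width": finger opening in m.
Only numpy, scipy, OpenCV 4.12 (cv2) and the standard library are available. Lean on these libraries where they do the work, as an engineer would, in place of code of your own. Each camera call takes 0.05 s, during which the arm holds its last target. There are 200 camera calls.

### The job

Weigh the tin stub carrier: hang it by the hand hole of its handle on the hook of the spring scale, letting it down gently so that the hook takes the load without a bounce, let go and leave it hanging until it has been quite still for a good second. If the red drag pointer has then been carried down past the red line the carrier is full: take it off and stand it in the middle of the grey granite slab for collection; otherwise stand it back in the middle of its slatted cedar stand. Do not disturb the other things on the shelf.

Things in the scene. Friction and masses are not known exactly. Their poses are not given: they have to be found in the camera images.
- carrier_grip (a point): Middle of the carrier's upper handle strip, where to grip (15 mm below is still solid wood). The strip is 14 mm thick (y, fingers close along y) and 120 mm long (x); z up. This point is 14 mm below the top edge and 150 mm above the carrier's underside; same either way round. Carrier: closed tin box 122 x 86 x 70 mm under this handle, loose, 0.2 to 0.8 kg (hidden). It starts on the cedar stand.
- carrier_hole (a point): Top middle of the hand hole in the carrier's handle, which hangs on the hook: 116 mm above the underside, 34 mm below carrier_grip. The hole goes through along y, is 88 mm long (x) between two uprights and 46 mm high here (down to the lid), its top sloping down 14 mm to each side.
- scale: Pillar spring scale, fixed: green case 60 x 70 mm and 308 mm high (brass cap included) on a 150 x 150 x 12 mm foot; origin under the middle of the foot. The hook arm comes out of the case towards the scale's own -x; the graduated face looks to its -y. Dark ticks on the face every 10 mm (100 g), a red line at 55 mm with a pale red band below it.
- hook_saddle (a point): Top of the hook's 8 mm round bar, middle of its 18 mm saddle, where a hand hole's top comes to rest, board square across the bar (carrier's y along the bar). Moves with the hook; 249 mm above the table unloaded. Axes as the scale's: x along the bar, open upturned tip 23 mm out towards -x and 10 mm higher; towards +x the arm, 9 mm higher, to the case face 125 mm away. Underside of bar 8 mm below this point.
- hook (a joint): How far the sprung hook and its black pointer have dipped, m: 0 unloaded, 0.09 at most; 10 mm for each 100 g (98 N/m), damped by a dashpot: let go suddenly, it overshoots by up to a third of the dip still to come and bobs for a second or two. Springs back to 0 when emptied.
- hook_pointer (a point): Lower edge of the black pointer on the graduated face, moves with the hook.
- drag (a joint): Red drag pointer, m: pushed down by the black pointer and left at the deepest reading (0 at the start; stays where it was pushed, also after the load is off). The red line is at 0.055. The hook pressed down by hand or a bounce also drives it.
- drag_mark (a point): Upper edge of the red drag pointer; level with hook_pointer while the black pointer rests on it.
- stand_top (a point): Middle of the top of the slatted cedar stand, fixed, 180 (its x) x 134 (its y) x 25 mm high, dark brown slats.
- slab_top (a point): Middle of the top of the plain grey granite collection slab, fixed, 180 (its x) x 140 (its y) x 25 mm high.
- stand: The same stand; origin under its middle.
- slab: The same slab; origin under its middle.
- incense_pot: Squat terracotta incense pot, 124 mm across, 85 mm high (sticks to 145 mm), loose; origin under its middle.
- lantern: Miniature granite lantern, 132 mm across its roof, 228 mm high, loose; origin under its middle.
- clappers: Pair of bamboo clappers lying side by side, 180 x 49 x 24 mm, loose; origin under the middle, x along them.
- offering_cup: White offering cup, 72 mm across, 60 mm high, loose; origin under its middle.
- candle_tin: Blue candle tin with a brass lid, 71 mm across, 94 mm high, loose; origin under its middle.
- stub_bin: Tin tilting bin with a hinged flap, fixed, 140 x 204 mm and 207 mm high; origin under its middle.

How it is judged:
By the outcome, as a careful person would: the job done as asked, in the order asked, and still so for the second after the job is handed in, with the robot touching nothing.
It also fails if it takes over 61 s, if anything falls off the work surface, if the arm or the gripper's body presses on something with over 40 N, if the wrist force passes 120 N, or if a joint passes its speed limit or range.

## Working session

There is one attempt and no reset: what is moved stays moved. The work goes in short steps, Python scripts to look and compute and a shell command to move; the robot and the scene stay as the last step left them, time stands still between calls to the robot, and variables do not carry over. Pictures are saved under pics/ and viewed, about 8 in all and at most 12, crops included, and the job is handed in when it is done.

```bash
mkdir -p pics; cat > h.py <<'E'
import numpy as np, cv2
from plant import *
def K(n):
    c=camera_info(n); f=240/np.tan(np.radians(c["fovy"])/2); return f,c["cx"],c["cy"],np.array(c["view"])
def world(n,d):
    f,cx,cy,V=K(n); v,u=np.mgrid[0:480,0:640]
    P=np.stack([(u-cx)/f*d,(v-cy)/f*d,d],-1); return (P-V[:3,3])@V[:3,:3]
def proj(n,p):
    f,cx,cy,V=K(n); q=V[:3,:3]@np.array(p)+V[:3,3]; return f*q[0]/q[2]+cx,f*q[1]/q[2]+cy
def save(n,tag):
    im,d=snapshot(n); cv2.imwrite(f"pics/{tag}.png",im); W=world(n,d); W[d==0]=np.nan; np.save(f"pics/{tag}.npy",W); return im,d,W
E
python3 - <<'E'
from h import *
for n in("scene","top"):
    save(n,n+"0"); print(n,K(n))
s=get_state();print(s["time_s"],s["tool_pos"],s["eef_rot"],s["wrist_force"],s["grip_width"],tcp_to_grasp)
E
```

```text
scene (np.float64(584.2692117016869), 314.03665971878837, 239.90191360673944, array([[-8.85565574e-01,  4.64513419e-01, -9.47883626e-04,
         5.47349794e-01],
       [ 2.89965898e-01,  5.51205232e-01, -7.82363451e-01,
         3.78221451e-02],
       [-3.62895843e-01, -6.93108993e-01, -6.22821428e-01,
         1.85462902e+00],
       [ 0.00000000e+00,  0.00000000e+00,  0.00000000e+00,
         1.00000000e+00]]))
top (np.float64(596.1301432079974), 329.00695077002854, 244.4569788259659, array([[-0.00674482, -0.9998133 ,  0.01810727, -0.12806021],
       [-0.98732352,  0.00378685, -0.15867553,  0.58438534],
       [ 0.15857734, -0.01894797, -0.98716473,  1.90517802],
       [ 0.        ,  0.        ,  0.        ,  1.        ]]))
0.1 [ 0.1817709  -0.57150897  0.23062258] [[ 9.53002238e-01  3.02963241e-01 -9.53188707e-05]
 [ 3.02963149e-01 -9.53001589e-01  1.14081986e-03]
 [ 2.54787447e-04 -1.11608198e-03 -9.99999345e-01]] [ 0.16649554 -0.35755334 -0.53112689] 0.08555030083128667 0.0187
```

View pics/scene0.png

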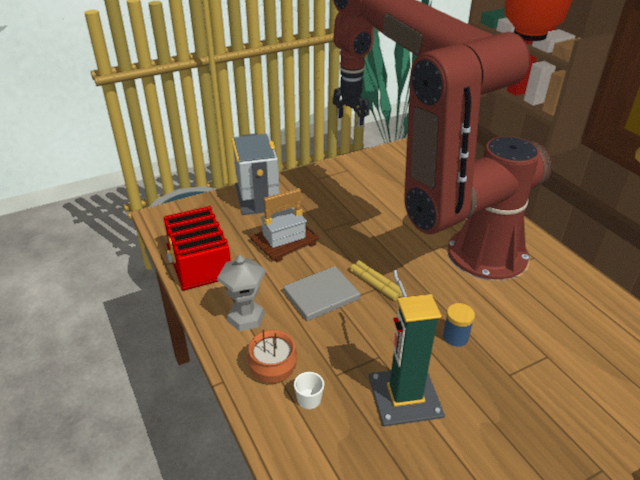

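View pics/top0.png

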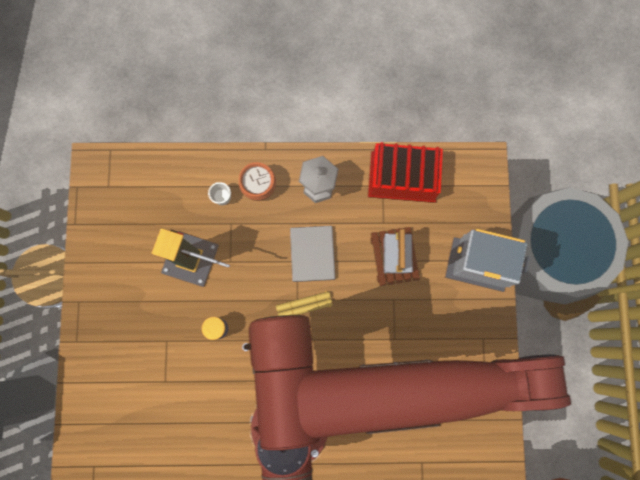

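The scene view shows the scale at about (408,360), its hook arm pointing towards the slab (320,292), and the carrier on its stand at (285,230). In the top view the handle is at (402,250), the slab at (313,253), the case cap at (168,244) and the hook from (190,250) to (228,265).

```bash
python3 - <<'E'
from h import *
T=np.load("pics/top0.npy"); S=np.load("pics/scene0.npy")
def rect(W,x0,y0,x1,y1,z0,z1,name):
    P=W[y0:y1,x0:x1].reshape(-1,3); P=P[(P[:,2]>z0)&(P[:,2]<z1)]
    if len(P)<4: print(name,len(P));return
    r=cv2.minAreaRect((P[:,:2]*1000).astype(np.float32)); print(name,len(P),np.round(r[0],1),np.round(r[1],1),round(r[2],1),"zmed",np.median(P[:,2]).round(4),"mean",P.mean(0).round(4))
rect(T,285,215,340,290,.018,.032,"slab top")
rect(S,270,255,370,325,.018,.032,"slab scene")
rect(T,365,220,425,295,.018,.032,"stand top")
rect(S,240,215,325,265,.018,.032,"stand scene")
rect(T,370,215,425,290,.165,.21,"handle top")
rect(S,250,180,315,230,.165,.21,"handle scene")
rect(T,370,215,425,290,.085,.11,"lid top")
rect(S,250,180,315,260,.085,.11,"lid scene")
rect(T,145,220,195,275,.29,.32,"cap top")
rect(S,390,285,450,330,.29,.32,"cap scene")
rect(T,145,220,225,290,.006,.018,"foot top")
rect(S,365,360,450,425,.006,.018,"foot scene")
rect(T,190,240,240,275,.22,.3,"hook top")
rect(S,385,260,410,310,.22,.3,"hook scene")
for n,I in(("top",(190,240,240,275)),("scene",(385,260,412,312))):
    W=T if n=="top" else S
    x0,y0,x1,y1=I
    P=W[y0:y1,x0:x1].reshape(-1,3);P=P[(P[:,2]>.225)&(P[:,2]<.3)]
    P=P[np.argsort(P[:,1])]; print(n);print(P[::max(1,len(P)//25)].round(3).tolist())
for nm,I in dict(lantern=(295,150,340,205),pot=(235,160,278,202),clap=(270,288,336,318),cup=(205,180,233,205),tin=(200,315,228,342),bin=(440,225,530,295),red=(365,140,445,205)).items():
    rect(T,*I,.012,.3,nm)
im=cv2.imread("pics/scene0.png"); a=cv2.resize(im[265:425,355:455],None,fx=4,fy=3.75,interpolation=cv2.INTER_CUBIC)
b=cv2.resize(im[180:265,240:330],(400,378),interpolation=cv2.INTER_CUBIC)
o=np.zeros((600,800,3),np.uint8);o[:,:400]=a;o[:378,400:]=b;cv2.imwrite("pics/c1.png",o)
E
```

```text
slab top 1847 [559.1 -76.9] [181. 140.] 2.7 zmed 0.0248 mean [ 0.5589 -0.077   0.0249]
slab scene 2300 [ 517.4 -142.4] [268.1 287.3] 2.6 zmed 0.0241 mean [ 0.5489 -0.0703  0.0241]
stand top 796 [ 548.5 -349.3] [180.6 138.8] 8.2 zmed 0.0252 mean [ 0.5357 -0.3407  0.0251]
stand scene 736 [ 544.9 -340.6] [190.5 142.7] 3.8 zmed 0.024 mean [ 0.565  -0.3154  0.0242]
handle top 214 [ 548.9 -352.3] [ 15.8 120. ] 89.3 zmed 0.1878 mean [ 0.5458 -0.3512  0.1864]
handle scene 309 [ 546.4 -342. ] [120.2  28.5] 0.5 zmed 0.1813 mean [ 0.5478 -0.3428  0.18  ]
lid top 741 [ 549.6 -352.9] [123.  87.] 1.0 zmed 0.0954 mean [ 0.5487 -0.3495  0.0954]
lid scene 825 [ 539.9 -426.2] [260.4 127.5] 87.3 zmed 0.0944 mean [ 0.5412 -0.382   0.0953]
cap top 658 [544.9 329.9] [70.7 77.1] 71.2 zmed 0.3076 mean [0.5443 0.329  0.3077]
cap scene 963 [543.1 335.7] [71.9 78. ] 70.8 zmed 0.3072 mean [0.5462 0.3398 0.3063]
foot top 1261 [558.4 349.5] [233.3 266.8] 0.4 zmed 0.0105 mean [0.5423 0.3262 0.0109]
foot scene 1942 [549.7 341.2] [183.1 194.3] 46.1 zmed 0.0116 mean [0.5602 0.3539 0.0116]
hook top 115 [508.3 219.5] [
[... 1375 characters left out ...]
59], [0.515, 0.252, 0.256], [0.52, 0.257, 0.259], [0.569, 0.302, 0.278], [0.57, 0.306, 0.291], [0.57, 0.311, 0.284]]
lantern 1287 [820.6 -94.7] [138.4 193.1] 89.4 zmed 0.1739 mean [ 0.7791 -0.0977  0.1552]
pot 1143 [803.1 113.6] [136.8 141.8] 3.7 zmed 0.0677 mean [0.7917 0.1043 0.0693]
clap 714 [400.4 -52.5] [ 83.8 185.3] 1.8 zmed 0.0218 mean [ 0.3905 -0.0524  0.022 ]
cup 244 [758.3 229.8] [76.8 73.4] 72.8 zmed 0.0472 mean [0.7617 0.2327 0.0434]
tin 471 [316.4 240.4] [81.7 89. ] 3.2 zmed 0.0928 mean [0.3141 0.2285 0.0868]
bin 3582 [ 531.3 -620.6] [220.4 224.4] 2.5 zmed 0.2024 mean [ 0.5171 -0.618   0.1804]
red 3823 [ 834.2 -391.4] [263.6 214.8] 89.8 zmed 0.1225 mean [ 0.8106 -0.3804  0.1111]
```

View pics/c1.png

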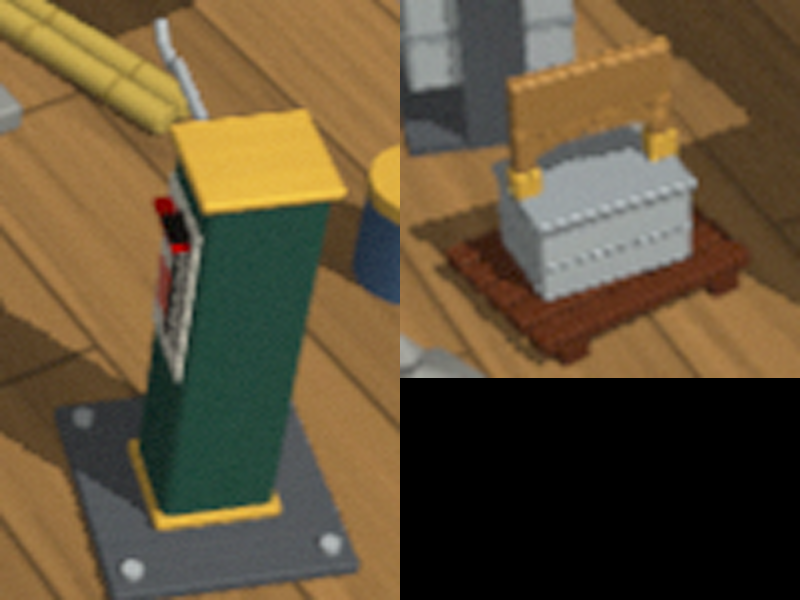

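```bash
cat >> h.py <<'E'
from scipy.spatial.transform import Rotation as Ro
def go(p,yaw):
    "delta to world TCP p with tool x at yaw deg, tool down; in tool axes"
    s=get_state();R=np.array(s["eef_rot"]);t=np.radians(yaw);c,n=np.cos(t),np.sin(t)
    G=np.array([[c,n,0],[n,-c,0],[0,0,-1.]])
    print("t %.2f"%s["time_s"],"tcp",np.round(s["tool_pos"],4),"q",np.round(s["qpos"],2),"F",np.round(s["wrist_force"],2),"M",np.round(s["moment"],2),"w",round(s["grip_width"],4))
    print("shift mm",(R.T@(np.array(p)-s["tool_pos"])*1000).round(1),"rot deg",Ro.from_matrix(R.T@G).as_rotvec(degrees=True).round(2))
E
python3 -m handwheel '[[0,0,-0.02,0,0,-8,0.085],[0,0,-0.02,0,0,-8,0.085],[0,0,0,0,0,0,0.085]]'
python3 -c "
from h import *
go([.549,-.3525,.26],180.5);go([.549,-.3525,.26],0.5)"
```

```text
time_s: 0.4
tool_pos: [0.1817, -0.5704, 0.2694]
eef_rot: [[0.828, 0.561, -0.0], [0.561, -0.828, 0.005], [0.003, -0.005, -1.0]]
wrist_force: [0.2, -0.3, 0.6]
grip_width: 0.085
t 0.40 tcp [ 0.1817 -0.5704  0.2694] q [-1.48  0.12  0.18  1.64 -0.    1.06] F [ 0.2  -0.31  0.58] M [-0.03 -0.02 -0.01] w 0.085
shift mm [426.3  25.9  10.4] rot deg [ 9.0000e-02 -4.1000e-01 -1.4635e+02]
t 0.40 tcp [ 0.1817 -0.5704  0.2694] q [-1.48  0.12  0.18  1.64 -0.    1.06] F [ 0.2  -0.31  0.58] M [-0.03 -0.02 -0.01] w 0.085
shift mm [426.3  25.9  10.4] rot deg [-0.31 -0.07 33.65]
```

```bash

python3 -m handwheel '[[0.042,0.0026,0.001,0,0,0,0.085],[0.042,0.0026,0.001,0,0,0,0.085],[0.042,0.0026,0.001,0,0,0,0.085],[0.042,0.0026,0.001,0,0,0,0.085],[0.042,0.0026,0.001,0,0,0,0.085],[0.042,0.0026,0.001,0,0,0,0.085],[0.042,0.0026,0.001,0,0,0,0.085],[0.042,0.0026,0.001,0,0,0,0.085],[0.042,0.0026,0.001,0,0,0,0.085],[0.042,0.0026,0.001,0,0,0,0.085]]' >/dev/null
python3 -m handwheel '[[0,0,0,0,0,-8.5,0.085],[0,0,0,0,0,-8.5,0.085],[0,0,0,0,0,-8.5,0.085],[0,0,0,0,0,-8.5,0.085],[0,0,0,0,0,-8.5,0.085],[0,0,0,0,0,-8.5,0.085],[0,0,0,0,0,-8.5,0.085],[0,0,0,0,0,-8.5,0.085],[0,0,0,0,0,-8.5,0.085],[0,0,0,0,0,-8.5,0.085],[0,0,0,0,0,-8.5,0.085],[0,0,0,0,0,-8.5,0.085]]' >/dev/null
python3 -m handwheel '[[0,0,0,0,0,-8.5,0.085],[0,0,0,0,0,-8.5,0.085],[0,0,0,0,0,-8.5,0.085],[0,0,0,0,0,-8.5,0.085],[0,0,0,0,0,-8.5,0.085],[0,0,0,0,0,0,0.085]]' >/dev/null
python3 -c "
from h import *
go([.549,-.3525,.26],180.5)"
```

```text
t 3.20 tcp [ 0.5568 -0.3464  0.2182] q [-0.76  0.34  0.34  1.61  0.01 -0.71] F [-0.01  0.27 -0.6 ] M [-0.02 -0.03 -0.01] w 0.0849
shift mm [  8.7  -5.1 -41.8] rot deg [ 1.98 -1.62 -3.23]
```

```bash

python3 -m handwheel '[[0.0087,-0.005,0,2,-1.6,-3.2,0.085],[0,0,0,0,0,0,0.085]]' >/dev/null
python3 - <<'E'
from h import *
go([.549,-.3525,.160],180.5)
im,d,W=save("top","top1");save("scene","sc1")
cv2.imwrite("pics/c2.png",cv2.resize(im[190:310,340:500],(800,600),interpolation=cv2.INTER_CUBIC))
P=W[215:295,365:430].reshape(-1,3);
for a,b in((.18,.2),(.088,.1),(.02,.03)):
    Q=P[(P[:,2]>a)&(P[:,2]<b)]
    if len(Q)>5: print(a,len(Q),cv2.minAreaRect((Q[:,:2]*1000).astype(np.float32)))
E
```

```text
t 3.40 tcp [ 0.547  -0.3503  0.2146] q [-0.77  0.26  0.24  1.55 -0.   -0.77] F [-0.1   0.54  0.24] M [ 0.02 -0.04 -0.02] w 0.085
shift mm [-2.2 -2.3 54.6] rot deg [ 0.13 -0.18 -0.71]
0.02 111 ((550.1835327148438, -353.630126953125), (215.9026641845703, 53.54768371582031), 39.66035842895508)
```

View pics/sc1.png

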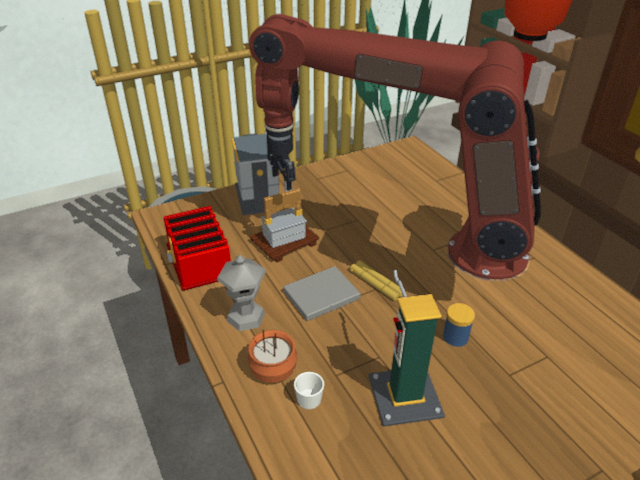

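The gripper stands open over the handle at (285,180), so I'm going down to grip.

```bash

python3 -m handwheel '[[-0.002,-0.0023,0.014,0,0,-0.7,0.085],[0,0,0.014,0,0,0,0.085],[0,0,0.014,0,0,0,0.085],[0,0,0.010,0,0,0,0.085],[0,0,0,0,0,0,0.085]]' >/dev/null
python3 -c "
from h import *
go([.549,-.3525,.160],180.5)"
```

```text
t 4.00 tcp [ 0.5505 -0.3526  0.1568] q [-0.77  0.28  0.15  1.46  0.   -0.77] F [ 0.47 -0.35 -0.9 ] M [ 0.07  0.01 -0.  ] w 0.085
shift mm [ 1.5  0.2 -3.2] rot deg [ 0.31 -0.28 -0.42]
```

```bash

python3 -m handwheel '[[0.0015,0,-0.003,0,0,0,0.02],[0,0,0,0,0,0,0.0],[0,0,0,0,0,0,0.0],[0,0,0,0,0,0,0.0],[0,0,0,0,0,0,0.0],[0,0,0,0,0,0,0]]' 50 
python3 -c "
from h import *
go([.549,-.3525,.160],180.5)"
```

```text
time_s: 4.6
tool_pos: [0.5493, -0.3529, 0.1614]
eef_rot: [[-1.0, -0.001, -0.004], [-0.001, 1.0, 0.005], [0.004, 0.005, -1.0]]
wrist_force: [0.6, -0.7, -3.2]
grip_width: 0.0133
t 4.60 tcp [ 0.5493 -0.3529  0.1614] q [-0.77  0.27  0.16  1.46  0.   -0.77] F [ 0.56 -0.65 -3.16] M [-0.06 -0.02 -0.02] w 0.0133
shift mm [0.3 0.3 1.4] rot deg [ 0.26 -0.21 -0.45]
```

```bash

python3 -m handwheel '[[0,0,-0.004,0,0,0,0],[0,0,-0.008,0,0,0,0],[0,0,-0.012,0,0,0,0],[0,0,-0.016,0,0,0,0],[0,0,-0.018,0,0,0,0],[0,0,-0.018,0,0,0,0],[0,0,-0.018,0,0,0,0],[0,0,-0.018,0,0,0,0],[0,0,-0.012,0,0,0,0],[0,0,-0.006,0,0,0,0],[0,0,0,0,0,0,0],[0,0,0,0,0,0,0]]' >/dev/null
python3 -c "
from h import *
go([.469,.103,.2935],161.5)"
```

```text
t 5.80 tcp [ 0.5494 -0.3532  0.3036] q [-0.77  0.32  0.47  1.73  0.   -0.77] F [-0.51 -0.63 -3.55] M [-0.   -0.02 -0.03] w 0.0131
shift mm [ 80.1 456.3  11.6] rot deg [ 0.15 -0.15 18.55]
```

```bash

python3 -m handwheel '[[0.002,0.012,0,0,0,0,0],[0.004,0.025,0,0,0,0,0],[0.006,0.035,0.001,0,0,0,0],[0.008,0.044,0.001,0,0,0,0],[0.008,0.044,0.001,0,0,0,0],[0.008,0.044,0.001,0,0,0,0],[0.008,0.044,0.001,0,0,0,0],[0.008,0.044,0.001,0,0,0,0],[0.008,0.044,0.001,0,0,0,0],[0.008,0.044,0.001,0,0,0,0],[0.006,0.035,0.001,0,0,0,0],[0.004,0.02,0,0,0,0,0]]' >/dev/null
python3 -m handwheel '[[0,0.008,0,0,0,4,0],[0,0,0,0,0,6,0],[0,0,0,0,0,6,0],[0,0,0,0,0,2,0],[0,0,0,0,0,0,0],[0,0,0,0,0,0,0]]' >/dev/null
python3 -c "
from h import *
go([.469,.103,.2935],161.5)"
```

```text
t 7.60 tcp [0.4603 0.1089 0.2816] q [-0.05 -0.24 -0.14  1.69  0.01  0.27] F [-0.49  0.46 -4.04] M [-0.02 -0.06 -0.01] w 0.013
shift mm [ -9.8  -2.7 -12.2] rot deg [ 0.23 -1.21 -0.06]
```

```bash

python3 -m handwheel '[[-0.005,-0.005,-0.007,0.2,-0.8,0,0],[-0.005,-0.006,-0.006,0,-0.4,0,0],[0,0,0,0,0,0,0],[0,0,0,0,0,0,0]]' >/dev/null
python3 - <<'E'
from h import *
go([.469,.103,.2935],161.5)
im,d,W=save("scene","sc2")
t=get_state()["tool_pos"]
P=W.reshape(-1,3); 
u,v=map(int,proj("scene",t)); print(u,v)
x0,y0=u-60,v-60
cv2.imwrite("pics/c3.png",cv2.resize(im[y0:y0+150,x0:x0+200],(800,600),interpolation=cv2.INTER_CUBIC)); print(x0,y0)
# lid & handle points
r=np.array([np.cos(np.radians(71.5)),np.sin(np.radians(71.5))]); n=np.array([r[1],-r[0]])
L=np.stack([(P[:,:2]-t[:2])@n,(P[:,:2]-t[:2])@r,P[:,2]],1)
m=(abs(L[:,0])<.07)&(abs(L[:,1])<.06)&(L[:,2]>.1)&(L[:,2]<.36); L=L[m]
lid=L[(L[:,1]>.012)&(L[:,1]<.045)&(L[:,2]<.26)]
print(np.histogram(lid[:,2],bins=np.arange(.13,.26,.005)))
h=L[(abs(abs(L[:,0])-.045)<.013)&(abs(L[:,1])<.02)]; print("board top",np.sort(h[:,2])[-15:].round(4), "y",np.median(h[:,1]))
l2=L[(abs(L[:,2]-np.median(lid[:,2]))<.006)]; print("lid z",np.median(lid[:,2]),cv2.minAreaRect((l2[:,:2]*1000).astype(np.float32)))
E
```

```text
t 8.00 tcp [0.467  0.0934 0.2955] q [-0.08 -0.25 -0.12  1.7  -0.    0.24] F [ 0.51 -0.6  -3.89] M [-0.01 -0.02  0.02] w 0.013
shift mm [1.2 9.7 2. ] rot deg [-0.    0.11  0.04]
385 237
325 177
(array([  0,   0,   0,   0,   0,   6,  41,  51,  52,  52,  55,  51,  57,
        62,  60,  55,  58,  45,  37, 284, 144,   4,   4,   5,   4]), array([0.13 , 0.135, 0.14 , 0.145, 0.15 , 0.155, 0.16 , 0.165, 0.17 ,
       0.175, 0.18 , 0.185, 0.19 , 0.195, 0.2  , 0.205, 0.21 , 0.215,
       0.22 , 0.225, 0.23 , 0.235, 0.24 , 0.245, 0.25 , 0.255]))
board top [0.3243 0.3244 0.3245 0.3247 0.3248 0.3249 0.3249 0.3249 0.3249 0.325
 0.3252 0.3253 0.3255 0.3263 0.3263] y 0.008098118875319155
lid z 0.21151718731781274 ((14.194599151611328, 31.475204467773438), (64.8257827758789, 136.67340087890625), 56.944942474365234)
```

View pics/c3.png

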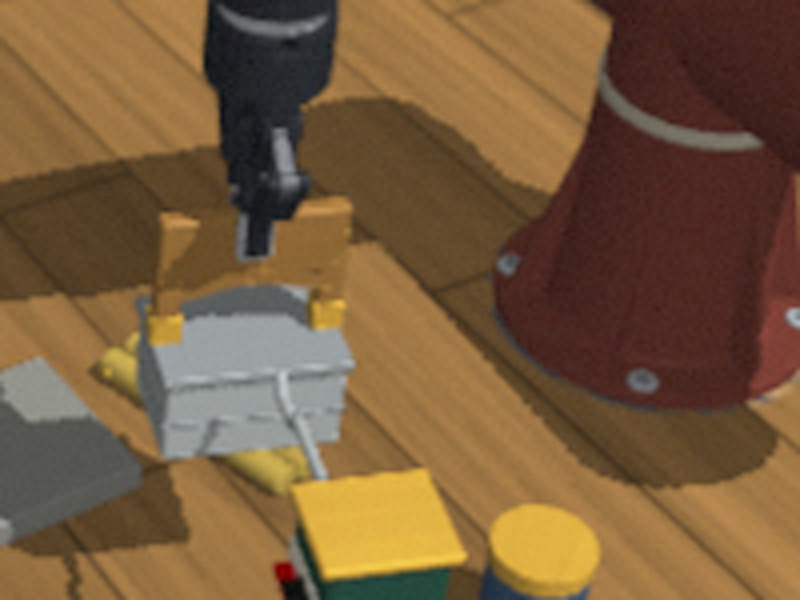

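```bash

python3 -m handwheel '[[0.001,0.01,0.001,0,0,0,0],[0,0.013,0.001,0,0,0,0],[0,0.013,0,0,0,0,0],[0,0.013,0,0,0,0,0],[0,0.01,0,0,0,0,0],[0,0.004,0,0,0,0,0],[0,0,0,0,0,0,0]]' >/dev/null
python3 -c "
from h import *
go([.496,.184,.292],161.5)"
```

```text
t 8.75 tcp [0.4874 0.1608 0.2923] q [ 0.06 -0.14 -0.03  1.68 -0.    0.38] F [-0.04  0.48 -3.83] M [-0.04 -0.02 -0.04] w 0.0132
shift mm [-0.8 24.7  0.3] rot deg [0.   0.02 0.17]
```

```bash

python3 -m handwheel '[[0,0.007,0,0,0,0,0],[0,0.008,0,0,0,0,0],[-0.001,0.006,0,0,0,0,0],[0,0.001,0,0,0,0,0],[0,0,0,0,0,0,0]]' >/dev/null
python3 - <<'E'
from h import *
go([.496,.184,.292],161.5)
im,d,W=save("scene","sc3")
u,v=proj("scene",[.496,.184,.249]); print(u,v)
a=cv2.resize(im[230:330,340:440],(400,400),interpolation=cv2.INTER_CUBIC)
im2,d2,W2=save("top","top3"); u,v=proj("top",[.496,.184,.249]); print(u,v)
b=cv2.resize(im2[200:300,160:260],(400,400),interpolation=cv2.INTER_CUBIC)
cv2.imwrite("pics/c4.png",np.hstack([a,b]))
E
```

```text
t 9.25 tcp [0.4961 0.1826 0.2923] q [ 0.11 -0.09  0.01  1.67 -0.    0.43] F [ 0.41 -0.24 -3.49] M [-0.03 -0.06  0.01] w 0.0134
shift mm [0.5 1.3 0.3] rot deg [-0.01  0.03  0.13]
395.1884642042671 276.94648993468434
222.1692041048832 263.6548414203485
```

View pics/c4.png

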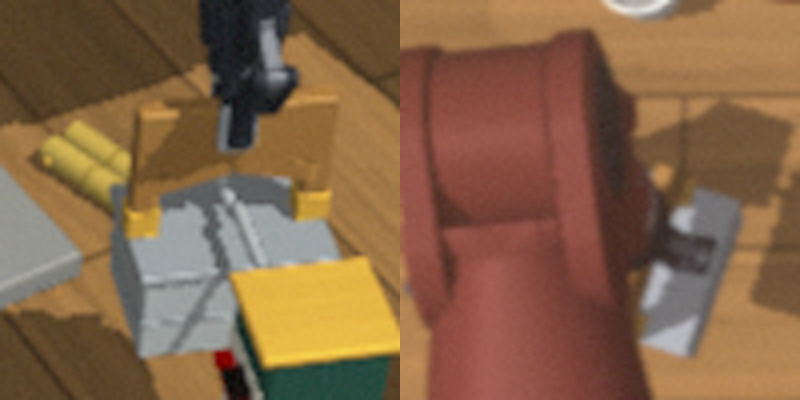

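```bash

python3 -m handwheel '[[0,0.0025,0.004,0,0,0,0],[0,0,0.006,0,0,0,0],[0,0,0.006,0,0,0,0],[0,0,0.003,0,0,0,0],[0,0,0.002,0,0,0,0],[0,0,0.002,0,0,0,0],[0,0,0.002,0,0,0,0],[0,0,0.002,0,0,0,0],[0,0,0.002,0,0,0,0],[0,0,0,0,0,0,0],[0,0,0,0,0,0,0]]' >/dev/null
python3 -c "
from h import *
go([.4965,.185,.268],161.5)"
```

```text
t 10.45 tcp [0.4967 0.1843 0.2609] q [ 0.11 -0.1  -0.06  1.62 -0.    0.43] F [ 0.77 -0.   -2.15] M [ 0.07  0.07 -0.01] w 0.0132
shift mm [ 0.4  0.6 -7.1] rot deg [-0.01  0.04  0.06]
```

```bash

python3 -m handwheel '[[0,0,0.002,0,0,0,0],[0,0,0.0025,0,0,0,0],[0,0,0.0025,0,0,0,0],[0,0,0.0025,0,0,0,0],[0,0,0.0025,0,0,0,0],[0,0,0.0025,0,0,0,0],[0,0,0.002,0,0,0,0],[0,0,0.001,0,0,0,0],[0,0,0,0,0,0,0],[0,0,0,0,0,0,0]]' >/dev/null
python3 - <<'E'
from h import *
go([.4965,.185,.268],161.5)
def samp():
    return get_state()["wrist_force"][2]
f=[]
for i in range(6):
    im,d=snapshot("scene"); f.append(samp())
print(np.round(f,2),np.mean(f),get_state()["time_s"])
E
```

```text
t 11.45 tcp [0.4967 0.1844 0.2426] q [ 0.11 -0.11 -0.09  1.58 -0.    0.43] F [-1.32 -0.14 -1.36] M [-0.01  0.22 -0.01] w 0.0131
shift mm [  0.3   0.6 -25.4] rot deg [0.01 0.08 0.06]
[-0.65 -0.71 -0.93 -1.52 -0.86 -0.48] -0.8601007400381556 11.75
```

```bash

python3 -m handwheel '[[0,0,0.001,0,0,0,0],[0,0,0.0015,0,0,0,0],[0,0,0.0015,0,0,0,0],[0,0,0.001,0,0,0,0],[0,0,0,0,0,0,0],[0,0,0,0,0,0,0]]' >/dev/null
python3 - <<'E'
from h import *
f=[]
for i in range(8):
    im,d=snapshot("scene"); f.append(get_state()["wrist_force"])
go([.4965,.185,.268],161.5)
print(np.round(f,2)[:,2],np.mean(f,0))
cv2.imwrite("pics/sc4.png",im)
im2=cv2.resize(im[230:380,340:440],(400,600),interpolation=cv2.INTER_CUBIC)
im3=cv2.resize(im[305:365,385:425],(400,600),interpolation=cv2.INTER_CUBIC)
cv2.imwrite("pics/c5.png",np.hstack([im2,im3]))
E
```

```text
t 12.75 tcp [0.4967 0.1843 0.2373] q [ 0.11 -0.11 -0.11  1.57 -0.    0.43] F [-0.23  0.34 -0.93] M [-0.03  0.32 -0.03] w 0.013
shift mm [  0.4   0.6 -30.7] rot deg [0.01 0.09 0.07]
[-0.63 -0.92 -0.41 -0.31 -0.77 -0.3  -1.06 -0.93] [-0.65183559 -0.46512054 -0.66588525]
```

View pics/c5.png

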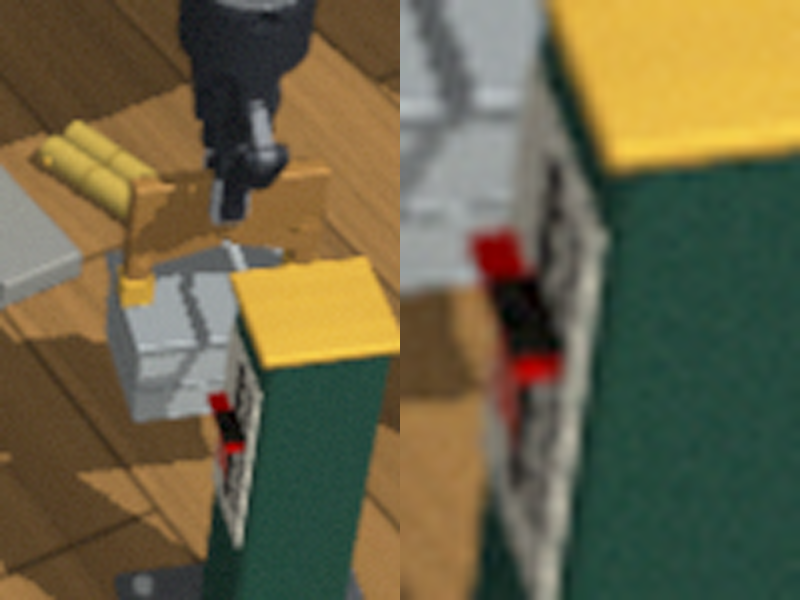

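```bash

python3 -m handwheel '[[0,0,0.001,0,0,0,0],[0,0,0.0015,0,0,0,0],[0,0,0.001,0,0,0,0],[0,0,0,0,0,0,0],[0,0,0,0,0,0,0]]' >/dev/null
python3 - <<'E'
from h import *
f=[]
for i in range(10):
    im,d=snapshot("scene"); f.append(get_state()["wrist_force"])
go([.4965,.185,.268],161.5)
print(np.round(f,2)[:,2],np.mean(f,0))
E
```

```text
t 13.75 tcp [0.4967 0.1843 0.2335] q [ 0.11 -0.11 -0.11  1.57 -0.    0.43] F [-0.03  0.89 -0.62] M [ 0.01  0.3  -0.02] w 0.0128
shift mm [  0.4   0.6 -34.5] rot deg [0.01 0.09 0.07]
[ 0.37  0.1   0.35 -0.35 -1.4  -0.98 -0.14 -0.17  0.45 -0.62] [-0.94568434 -0.01167636 -0.24073237]
```

```bash

python3 -m handwheel '[[0,0,0,0,0,0,0.015],[0,0,0,0,0,0,0.018],[0,0,0,0,0,0,0.024],[0,0,0,0,0,0,0.034],[0,0,0,0,0,0,0.05],[0,0,0,0,0,0,0.05]]'
python3 - <<'E'
from h import *
go([.4965,.185,.268],161.5)
im,d,W=save("scene","sc5")
im2=cv2.resize(im[230:380,340:440],(400,600),interpolation=cv2.INTER_CUBIC)
im3=cv2.resize(im[305:365,385:425],(400,600),interpolation=cv2.INTER_CUBIC)
cv2.imwrite("pics/c6.png",np.hstack([im2,im3]))
for t in("scene0","sc5"):
    h=cv2.cvtColor(cv2.imread(f"pics/{t}.png")[305:365,385:425],cv2.COLOR_BGR2HSV)
    W=np.load(f"pics/{t}.npy")[305:365,385:425]
    m=((h[...,0]<8)|(h[...,0]>172))&(h[...,1]>200)&(h[...,2]>90); print(t,m.sum(),np.argwhere(m).mean(0)+[305,385],np.nanmedian(W[m],0))
    m=(h[...,2]<45)&(W[...,1]<.36)&(W[...,0]>.57); print("blk",m.sum(),np.argwhere(m).mean(0)+[305,385],np.nanmedian(W[m],0))
E
```

```text
time_s: 14.35
tool_pos: [0.4976, 0.1843, 0.234]
eef_rot: [[-0.949, 0.316, 0.004], [0.316, 0.949, -0.0], [-0.004, 0.001, -1.0]]
wrist_force: [-0.0, 0.7, -0.6]
grip_width: 0.0499
t 14.35 tcp [0.4976 0.1843 0.234 ] q [ 0.11 -0.11 -0.11  1.57 -0.    0.43] F [-0.01  0.7  -0.55] M [0.01 0.02 0.01] w 0.0499
shift mm [  1.1   0.3 -34. ] rot deg [0.05 0.2  0.06]
scene0 23 [323.39130435 396.82608696] [0.58221123 0.31336512 0.26006338]
blk 60 [331.81666667 398.35      ] [0.58414456 0.32689674 0.26594541]
sc5 23 [336.13043478 395.52173913] [0.58321238 0.3143063  0.22196515]
blk 58 [339.67241379 397.5       ] [0.58441396 0.32815518 0.22630941]
```

View pics/c6.png

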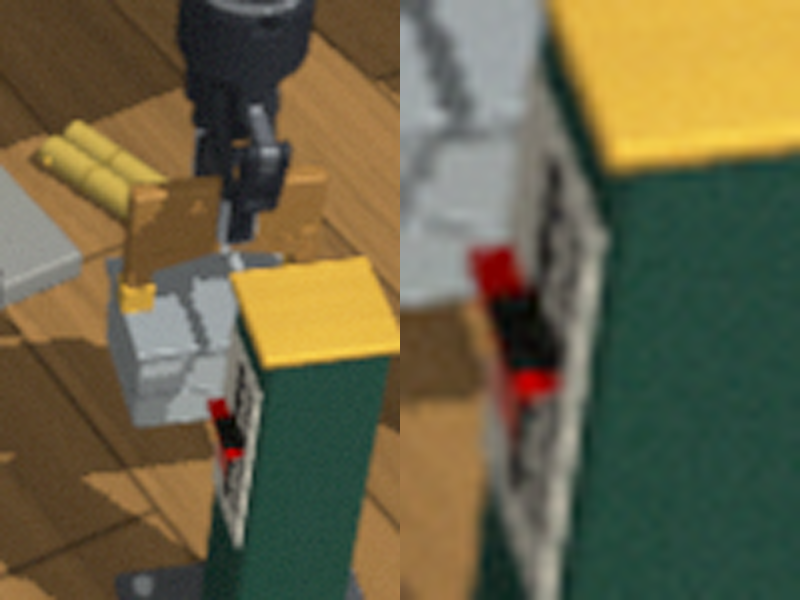

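The fingers are open, the carrier hangs level, and both pointers have gone down about 38 to 39 mm, above the red band. Next I back off upward and let it come to rest.

```bash

python3 -m handwheel '[[0,0,-0.006,0,0,0,0.055],[0,0,-0.012,0,0,0,0.06],[0,0,-0.018,0,0,0,0.07],[0,0,-0.018,0,0,0,0.085],[0,0,-0.006,0,0,0,0.085],[0,0,0,0,0,0,0.085],[0,0,0,0,0,0,0.085],[0,0,0,0,0,0,0.085],[0,0,0,0,0,0,0.085],[0,0,0,0,0,0,0.085],[0,0,0,0,0,0,0.085],[0,0,0,0,0,0,0.085]]' >/dev/null
cat > meas.py <<'E'
from h import *
import sys
def m(tag):
    im,d,W=save("scene",tag); A=im[305:365,385:425];W=W[305:365,385:425]
    h=cv2.cvtColor(A,cv2.COLOR_BGR2HSV)
    m=((h[...,0]<8)|(h[...,0]>172))&(h[...,1]>200)&(h[...,2]>90)
    b=(h[...,2]<45)&(W[...,1]<.36)&(W[...,0]>.57)
    print(get_state()["time_s"],"drag z",np.nanmedian(W[m],0)[2].round(4),np.argwhere(m).mean(0).round(2),"blk z",np.nanmedian(W[b],0)[2].round(4),np.argwhere(b).mean(0).round(2))
    return im
E
python3 - <<'E'
from meas import *
m("sc6");go([.4965,.185,.234],161.5)
E
python3 -m handwheel '[[0,0,0,0,0,0,0.085],[0,0,0,0,0,0,0.085],[0,0,0,0,0,0,0.085],[0,0,0,0,0,0,0.085],[0,0,0,0,0,0,0.085],[0,0,0,0,0,0,0.085],[0,0,0,0,0,0,0.085],[0,0,0,0,0,0,0.085],[0,0,0,0,0,0,0.085],[0,0,0,0,0,0,0.085]]' >/dev/null
python3 - <<'E'
from meas import *
im=m("sc7"); im0=cv2.imread("pics/sc6.png")
print("pix diff",np.abs(im.astype(int)-im0)[230:345,365:420].max(-1).mean())
W=np.load("pics/sc7.npy");P=W.reshape(-1,3);t=np.array([.4965,.1845])
r=np.array([np.cos(np.radians(71.5)),np.sin(np.radians(71.5))]); n=np.array([r[1],-r[0]])
L=np.stack([(P[:,:2]-t)@n,(P[:,:2]-t)@r,P[:,2]],1)
b=L[(abs(L[:,0])<.075)&(abs(L[:,1])<.025)&(L[:,2]>.22)&(L[:,2]<.275)]
print("board: top",np.sort(b[:,2])[-20:].round(4))
for s in(-1,1):
    q=b[(b[:,0]*s>.03)];q2=q[q[:,2]>.235];print(s,len(q),"top",np.sort(q[:,2])[-8:].mean().round(4),"end",(s*q[:,0]).max().round(4),"face y",np.median(q2[:,1]).round(4))
E
```

```text
15.65 drag z 0.223 [31.13 10.52] blk z 0.2273 [34.06 12.21]
t 15.65 tcp [0.4966 0.1843 0.297 ] q [ 0.11 -0.09  0.03  1.68 -0.    0.43] F [0.3  0.17 0.12] M [-0.04 -0.   -0.02] w 0.0853
shift mm [ 0.4  0.7 63. ] rot deg [0.01 0.1  0.06]
16.7 drag z 0.2228 [31.57 10.65] blk z 0.2276 [32.91 12.8 ]
pix diff 3.394624505928854
board: top [0.2621 0.2622 0.2622 0.2623 0.2623 0.2623 0.2624 0.2624 0.2626 0.2627
 0.2628 0.2631 0.2633 0.2635 0.2635 0.2635 0.2635 0.2638 0.264  0.2644]
-1 205 top 0.2626 end 0.0631 face y 0.0082
1 179 top 0.2621 end 0.0575 face y 0.0075
```

```bash

python3 -m handwheel '[[0,0,0,0,0,0,0.085],[0,0,0,0,0,0,0.085],[0,0,0,0,0,0,0.085],[0,0,0,0,0,0,0.085],[0,0,0,0,0,0,0.085],[0,0,0,0,0,0,0.085],[0,0,0,0,0,0,0.085],[0,0,0,0,0,0,0.085],[0,0,0,0,0,0,0.085],[0,0,0,0,0,0,0.085]]' >/dev/null
python3 - <<'E'
from meas import *
m("sc8")
E
python3 -m handwheel '[[0,0.0005,0.012,0,0,0,0.085],[0,0,0.018,0,0,0,0.085],[0,0,0.016,0,0,0,0.07],[0,0,0.01,0,0,0,0.06],[0,0,0.004,0,0,0,0.05],[0,0,0,0,0,0,0.05]]' >/dev/null
python3 -c "
from h import *
go([.4965,.185,.234],161.5)"
```

```text
17.75 drag z 0.2227 [31.13 10.52] blk z 0.2272 [35.7  12.21]
t 18.35 tcp [0.4965 0.1849 0.2318] q [ 0.11 -0.11 -0.12  1.56 -0.    0.43] F [ 0.15 -0.34  0.13] M [-0.05  0.04 -0.02] w 0.0499
shift mm [ 0.1  0.1 -2.2] rot deg [-0.01  0.06  0.06]
```

```bash

python3 -m handwheel '[[0,0,-0.002,0,0,0,0.03],[0,0,0,0,0,0,0.02],[0,0,0,0,0,0,0.0],[0,0,0,0,0,0,0.0],[0,0,0,0,0,0,0]]' 50 >/dev/null
python3 -m handwheel '[[0,0,-0.003,0,0,0,0],[0,0,-0.006,0,0,0,0],[0,0,-0.008,0,0,0,0],[0,0,-0.008,0,0,0,0],[0,0,-0.008,0,0,0,0],[0,0,-0.008,0,0,0,0],[0,0,-0.008,0,0,0,0],[0,0,-0.006,0,0,0,0],[0,0,-0.003,0,0,0,0],[0,0,0,0,0,0,0],[0,0,0,0,0,0,0]]' >/dev/null
python3 -c "
from h import *
go([.468,.099,.295],161.5)"
```

```text
t 19.95 tcp [0.4971 0.1849 0.2991] q [ 0.11 -0.08  0.03  1.68 -0.    0.43] F [-0.01  0.32 -3.89] M [0.02 0.04 0.03] w 0.0129
shift mm [  0.4 -90.7   4.1] rot deg [0.04 0.16 0.06]
```

```bash

python3 -m handwheel '[[0,0,0.003,0,0,0,0],[0,0,0.002,0,0,0,0],[0,-0.006,0,0,0,0,0],[0,-0.012,0,0,0,0,0],[0,-0.014,0,0,0,0,0],[0,-0.014,0,0,0,0,0],[0,-0.014,0,0,0,0,0],[0,-0.014,0,0,0,0,0],[0,-0.012,0,0,0,0,0],[0,-0.006,0,0,0,0,0],[0,0,0,0,0,0,0],[0,0,0,0,0,0,0]]' >/dev/null
python3 - <<'E'
from meas import *
im=m("sc9");go([.5485,-.349,.2935],180.5)
W=np.load("pics/sc9.npy");P=W.reshape(-1,3);t=np.array(get_state()["tool_pos"])
r=np.array([np.cos(np.radians(71.5)),np.sin(np.radians(71.5))]); n=np.array([r[1],-r[0]])
L=np.stack([(P[:,:2]-t[:2])@n,(P[:,:2]-t[:2])@r,P[:,2]],1)
b=L[(abs(L[:,0])<.075)&(abs(L[:,1])<.025)&(L[:,2]>t[2]+.005)&(L[:,2]<t[2]+.04)]
for s in(-1,1):
    q=b[(b[:,0]*s>.03)];print(s,len(q),"top-tcp",(np.sort(q[:,2])[-8:].mean()-t[2]).round(4),"end",(s*q[:,0]).max().round(4),"face y",np.median(q[:,1]).round(4))
cv2.imwrite("pics/c7.png",np.hstack([im[:,120:440]]))
# stand yaw from first top picture: edges of slats
T=np.load("pics/top0.npy");Q=T[215:295,365:430].reshape(-1,3);Q=Q[(Q[:,2]>.021)&(Q[:,2]<.029)]
S=np.load("pics/sc9.npy");G=S[210:270,235:330].reshape(-1,3);G=G[(G[:,2]>.020)&(G[:,2]<.028)&(abs(G[:,0]-.55)<.13)&(abs(G[:,1]+.35)<.1)]
for A in(Q,G):
    R=cv2.minAreaRect((A[:,:2]*1000).astype(np.float32));print(len(A),R)
    best=[]
    for a in np.arange(-8,14,1.):
        c,s_=np.cos(np.radians(a)),np.sin(np.radians(a)); X=A[:,0]*c+A[:,1]*s_;Y=-A[:,0]*s_+A[:,1]*c
        p=[np.percentile(X,.5),np.percentile(X,99.5),np.percentile(Y,.5),np.percentile(Y,99.5)]
        cx,cy=(p[0]+p[1])/2,(p[2]+p[3])/2
        best.append(((p[1]-p[0])*(p[3]-p[2]),a,p[1]-p[0],p[3]-p[2],cx*c-cy*s_,cx*s_+cy*c))
    for q in sorted(best)[:3]: print(np.round(q,4))
E
```

```text
21.2 drag z 0.2218 [31.7  10.73] blk z 0.2653 [28.27 13.14]
t 21.20 tcp [0.4641 0.088  0.2929] q [-0.09 -0.26 -0.14  1.69 -0.    0.24] F [-0.67 -0.26 -3.69] M [-0.05 -0.03 -0.02] w 0.0127
shift mm [-2.195e+02 -3.872e+02  3.000e-01] rot deg [ -0.08   0.13 -19.11]
-1 122 top-tcp 0.0268 end 0.0632 face y 0.0079
1 103 top-tcp 0.0265 end 0.0563 face y 0.0065
535 ((548.0895385742188, -349.20477294921875), (179.72610473632812, 138.63058471679688), 8.28766918182373)
[ 0.0241  8.      0.1787  0.1349  0.5485 -0.3505]
[ 0.0242  9.      0.179   0.1352  0.5484 -0.3504]
[ 0.0244  7.      0.1784  0.1369  0.548  -0.3503]
1130 ((545.7005004882812, -343.3238830566406), (185.13510131835938, 142.56369018554688), 7.980468273162842)
[ 0.025   8.      0.1801  0.1389  0.5456 -0.3432]
[ 0.0251  9.      0.1807  0.1389  0.5457 -0.343 ]
[ 0.0252  7.      0.1803  0.1396  0.5454 -0.3429]
```

View pics/c7.png

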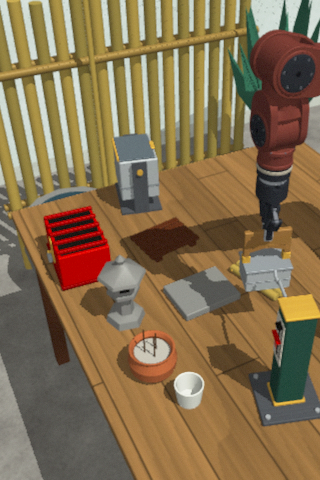

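```bash

python3 - <<'E'
from meas import *
im,d,W=save("top","top4")
Q=W[205:305,355:440].reshape(-1,3);Q=Q[(Q[:,2]>.019)&(Q[:,2]<.031)&(abs(Q[:,0]-.55)<.12)&(abs(Q[:,1]+.35)<.095)]
best=[]
for a in np.arange(-4,14,1.):
    c,s_=np.cos(np.radians(a)),np.sin(np.radians(a)); X=Q[:,0]*c+Q[:,1]*s_;Y=-Q[:,0]*s_+Q[:,1]*c
    p=[np.percentile(X,.3),np.percentile(X,99.7),np.percentile(Y,.3),np.percentile(Y,99.7)]
    cx,cy=(p[0]+p[1])/2,(p[2]+p[3])/2
    best.append(((p[1]-p[0])*(p[3]-p[2]),a,p[1]-p[0],p[3]-p[2],cx*c-cy*s_,cx*s_+cy*c))
for q in sorted(best)[:3]: print(np.round(q,4))
t=np.array(get_state()["tool_pos"]);P=W.reshape(-1,3)
r=np.array([np.cos(np.radians(71.5)),np.sin(np.radians(71.5))]); n=np.array([r[1],-r[0]])
L=np.stack([(P[:,:2]-t[:2])@n,(P[:,:2]-t[:2])@r,P[:,2]],1)
for lo,hi in((.3,.33),(.22,.24)):
    b=L[(abs(L[:,0])<.08)&(abs(L[:,1])<.06)&(L[:,2]>lo)&(L[:,2]<hi)]
    if len(b): print(lo,len(b),np.percentile(b,[1,99],axis=0).round(4).tolist())
cv2.imwrite("pics/c8.png",np.hstack([cv2.resize(im[200:310,345:445],(400,440)),cv2.resize(im[200:310,180:280],(400,440))]))
E
```

```text
[ 0.0241  8.      0.1793  0.1345  0.5485 -0.3507]
[ 0.0242  9.      0.1793  0.1347  0.5485 -0.3503]
[ 0.0245 10.      0.1798  0.1361  0.5485 -0.3503]
0.3 14 [[0.0027, -0.0209, 0.3065], [0.0592, -0.0016, 0.3228]]
0.22 320 [[-0.0601, -0.0455, 0.2203], [0.0594, -0.0073, 0.2349]]
```

View pics/c8.png

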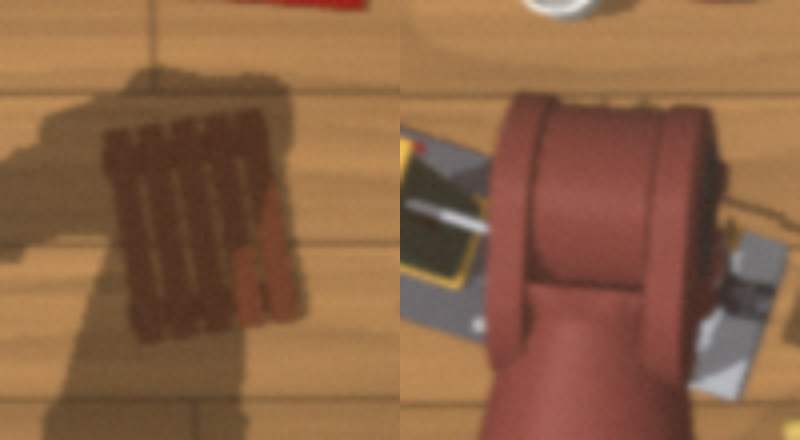

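```bash

python3 -m handwheel '[[-0.006,-0.011,0,0,0,0,0],[-0.012,-0.021,-0.001,0,0,0,0],[-0.018,-0.032,-0.001,0,0,0,0],[-0.022,-0.038,-0.001,0,0,0,0],[-0.022,-0.038,-0.001,0,0,0,0],[-0.022,-0.038,-0.001,0,0,0,0],[-0.022,-0.038,-0.001,0,0,0,0],[-0.022,-0.038,-0.001,0,0,0,0],[-0.022,-0.038,-0.001,0,0,0,0],[-0.02,-0.035,-0.001,0,0,0,0],[-0.016,-0.028,0,0,0,0,0],[-0.009,-0.015,0,0,0,0,0]]' >/dev/null
python3 -m handwheel '[[-0.003,-0.006,0,0,0,-4,0],[0,0,0,0,0,-7,0],[0,0,0,0,0,-7,0],[0,0,0,0,0,-6,0],[0,0,0,0,0,-3,0],[0,0,0,0,0,0,0]]' >/dev/null
python3 -c "
from h import *
go([.5485,-.350,.220],188.5)"
```

```text
t 23.05 tcp [ 0.5539 -0.3618  0.2934] q [-0.78  0.34  0.48  1.71 -0.   -0.95] F [-0.21  1.29 -3.27] M [ 0.05 -0.02 -0.01] w 0.0133
shift mm [ 3.  12.3 73.5] rot deg [ 0.21 -0.21  1.59]
```

```bash

python3 -m handwheel '[[0.0015,0.006,0.006,0.2,-0.2,1,0],[0.0015,0.006,0.014,0,0,0.6,0],[0,0,0.02,0,0,0,0],[0,0,0.02,0,0,0,0],[0,0,0.01,0,0,0,0],[0,0,0,0,0,0,0],[0,0,0,0,0,0,0]]' >/dev/null
python3 -c "
from h import *
go([.5485,-.350,.166],188.5)"
```

```text
t 23.75 tcp [ 0.5488 -0.3517  0.2204] q [-0.77  0.26  0.26  1.56 -0.   -0.91] F [ 0.41 -0.25 -3.7 ] M [ 0.01 -0.03 -0.07] w 0.0125
shift mm [-0.   1.7 54.4] rot deg [ 0.01 -0.04 -0.61]
```

```bash

python3 -m handwheel '[[0,0.001,0.008,0,0,-0.6,0],[0,0.0005,0.014,0,0,0,0],[0,0,0.014,0,0,0,0],[0,0,0.009,0,0,0,0],[0,0,0.003,0,0,0,0],[0,0,0,0,0,0,0],[0,0,0,0,0,0,0]]' >/dev/null
python3 -c "
from h import *
go([.5485,-.350,.166],188.5)"
python3 -m handwheel '[[0,0,0.001,0,0,0,0],[0,0,0.001,0,0,0,0],[0,0,0,0,0,0,0]]'|egrep 'force|pos'
python3 -m handwheel '[[0,0,0.001,0,0,0,0],[0,0,0.001,0,0,0,0],[0,0,0,0,0,0,0]]'|egrep 'force|pos'
```

```text
t 24.45 tcp [ 0.549  -0.3507  0.1697] q [-0.77  0.26  0.16  1.47 -0.   -0.92] F [-0.11  0.78 -3.37] M [-0.01 -0.04 -0.  ] w 0.0132
shift mm [0.4 0.8 3.7] rot deg [-0.08  0.03  0.01]
tool_pos: [0.5495, -0.3512, 0.1688]
wrist_force: [0.2, -0.1, -3.4]
tool_pos: [0.5497, -0.3515, 0.1672]
wrist_force: [0.8, -0.3, -3.5]
```

```bash

python3 -m handwheel '[[0.0007,0.001,0.001,0,0,0,0],[0,0,0.001,0,0,0,0],[0,0,0.001,0,0,0,0],[0,0,0,0,0,0,0]]'|egrep 'force|pos'
python3 -m handwheel '[[0,0,0.001,0,0,0,0],[0,0,0.001,0,0,0,0],[0,0,0,0,0,0,0]]'|egrep 'force|pos'
```

```text
tool_pos: [0.5488, -0.3508, 0.1646]
wrist_force: [1.2, -0.9, -3.9]
tool_pos: [0.5491, -0.3513, 0.1645]
wrist_force: [-0.4, 0.6, -2.2]
```

```bash

python3 -m handwheel '[[0,0,0.001,0,0,0,0],[0,0,0.001,0,0,0,0],[0,0,0,0,0,0,0]]'|egrep 'force|pos'
python3 -m handwheel '[[0,0,0.001,0,0,0,0],[0,0,0.001,0,0,0,0],[0,0,0,0,0,0,0]]'|egrep 'force|pos'
```

```text
tool_pos: [0.5493, -0.3519, 0.1644]
wrist_force: [0.4, 1.0, -2.0]
tool_pos: [0.5496, -0.3524, 0.1644]
wrist_force: [-1.1, 1.0, -0.1]
```

Fz has gone to about 0 with z steady at 0.1644, so the carrier is standing on the stand. I'm releasing it now.

```bash

python3 -m handwheel '[[0,0,0,0,0,0,0.016],[0,0,0,0,0,0,0.022],[0,0,0,0,0,0,0.035],[0,0,0,0,0,0,0.06],[0,0,0,0,0,0,0.08],[0,0,0,0,0,0,0.08]]' >/dev/null
python3 -m handwheel '[[0,0,-0.008,0,0,0,0.085],[0,0,-0.015,0,0,0,0.085],[0,0,-0.02,0,0,0,0.085],[0,0,-0.025,0,0,0,0.085],[0,0,-0.03,0,0,0,0.085],[0,0,-0.03,0,0,0,0.085],[0,0,0,0,0,0,0.085]]' >/dev/null
python3 -m handwheel '[[0,0.03,0,0,0,0,0.085],[0,0.045,0,0,0,0,0.085],[0,0.045,0,0,0,0,0.085],[0,0.045,0,0,0,0,0.085],[0,0.045,0,0,0,0,0.085],[0,0.02,0,0,0,0,0.085],[0,0,0,0,0,0,0.085]]' >/dev/null
python3 - <<'E'
from meas import *
go([.5485,-.350,.3],188.5)
im,d,W=save("top","top5"); m("sc10")
Q=W[205:305,355:440].reshape(-1,3)
for lo,hi in((.18,.2),(.088,.101)):
    A=Q[(Q[:,2]>lo)&(Q[:,2]<hi)]; print(len(A),np.median(A[:,2]),cv2.minAreaRect((A[:,:2]*1000).astype(np.float32)))
a=cv2.resize(im[130:350,140:540],(800,440),interpolation=cv2.INTER_CUBIC); cv2.imwrite("pics/c9.png",a)
E
```

```text
t 28.35 tcp [ 0.5133 -0.1173  0.3053] q [-0.47 -0.12  0.01  1.68 -0.01 -0.61] F [ 0.23 -0.35  0.71] M [ 0.04  0.01 -0.02] w 0.0851
shift mm [  -1.  -235.2    9.7] rot deg [-1.07  0.82 -0.18]
28.45 drag z 0.2223 [31.61 10.7 ] blk z 0.266 [28.22 13.61]
182 0.18843731263078106 ((550.0260009765625, -355.7055969238281), (119.57595825195312, 16.24296760559082), 7.904741287231445)
600 0.09492297141609041 ((549.50537109375, -356.22747802734375), (122.43541717529297, 86.96038818359375), 8.65820026397705)
```

View pics/c9.png

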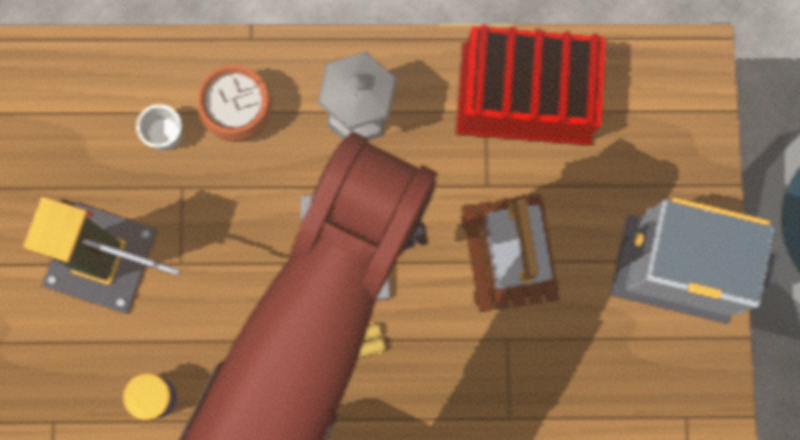

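```bash
python3 -c "
from plant import *
print(job_done())"
```

```text
the job is handed in; nothing more can be done
None
```

I weighed the carrier on the hook and it was not full, so I stood it back on its cedar stand and handed the job in at about 28.5 s.

- **Weighing:** I lowered the carrier until the wrist force was near zero, then let go. It hung free for more than 3 s, and the pointers were steady in pictures taken about 1 and 2 s apart. The red drag pointer stopped about 38 mm down, short of the 55 mm red line. The dip agrees with a weight of about 3.6 N at the wrist, or roughly 0.37 kg. After unloading, the hook sprang back and the drag pointer stayed at 38 mm, so there was no notable bounce.
- **Placing:** In the last pictures the carrier stands upright and square to the stand, with its handle and lid at the right heights. Its centre is about 5 mm off the stand's middle in y and 1 mm in x. I left that as it was, although I had aimed for the exact middle.
- **Other things on the shelf:** The pot, cup, lantern, candle tin, stub bin and scale look unmoved. The arm hid most of the slab and part of the clappers in the last top view, and I did not measure them again.
- **Disagreement between cameras:** The scene and top cameras differed by several millimetres on some of the positions measured from partial views. I relied on the top camera for the stand and the carrier.

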